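# Nest the tumblers on their risers after the snack class

### The arm

A 7-joint arm with a two-finger parallel gripper is mounted at the origin on the work surface. World frame = base frame: x ahead of the robot, y to its left, z up, the work surface at z = 0. Lengths are in m, angles in rad, forces in N, time in s.
With the tool pointing down it reaches from about 0.4 to 0.9 m from the base axis. Payload 5.6 kg.
Tool frame: the origin (TCP) lies midway between the tips of the shut fingers; the grasp point (between the pads) lies 19 mm behind it; z points along the fingers, y is the line along which they close (so a half turn about z gives the same grasp; the last joint's range is limited). The gripper opens to 92 mm and grips with 3 to 60 N. Pads are 20 mm wide; open, the fingers measure 128 mm over their backs; the gripper's body (75 mm by 189 mm) begins 69 mm behind the grasp point.
Start: joints at [1.241, 0.468, -0.012, 1.603, 0.006, 1.071, -0.056], TCP at [0.184, -0.623, 0.191] pointing down, gripper open.
Joint ranges: [-2.53, 2.53], [-0.31, 2.02], [-1.57, 1.55], [0.28, 2.44], [-1.29, 4.43], [0.15, 1.84], [-2.92, 2.92]. Speed limits (rad/s): [2.57, 2.57, 3.14, 3.14, 3.14, 3.14, 3.14].

### API

Orientations are given as a 3x3 rotation matrix whose columns are the frame's x, y, z axes.
In Python, from station import env, effector, solver, viewer, workorder, search_frame, tip_of gives the robot as it stands. Calls block until the motion is done:
- env.reach(position, orientation): joint-space move of the TCP to a pose.
- env.movel(position, frame=None, rate=0.15): straight line of the TCP; frame=None keeps the orientation; rate is the mean speed in m/s.
- env.goto_joints(angles): joint-space move.
- effector.release() and effector.grasp(squeeze=None): open the fingers fully, or close them until they stop; squeeze is the grip in N (None keeps the last).
- env.pause(seconds).
- solver.inverse_kinematics(position, orientation): joint angles nearest the present ones, or None.
- env.sense(): the state.
- viewer.read_camera(name): name is "scene" or "side" or "wrist"; returns (picture, depth): 420x560x3 uint8, red, green, blue; 420x560 float32, m along the optical axis (not along the pixel's ray), 0 where there is no reading.
- viewer.camera_info(name): a dict with "intrinsics" (3x3 intrinsics, pixels), "eye" and "rotation" of the camera in the world; the wrist camera has in their place "T_tool_cam" (4x4, takes a point from camera to tool coordinates, whose origin is the TCP and whose axes are the flange's). Camera axes: x right, y up, looking along -z (the intrinsics and any distortion apply to the point x, -y, -z); pixel columns grow to the right and rows downward; lengths in m; the calibration is good to about 2 mm. The wrist camera is an equidistant fisheye: a pixel r from the principal point sees the ray r / f radians off the axis. A picture is of the moment at which its call begins: read the wrist's pose just before it. camera_info takes no time and is no camera call.
A pose or a line that the arm cannot do raises env.PlanningError and nothing moves.
- workorder.finish_job(): hands the job in; it is judged then, once.
Trained networks look in the newest picture that a camera, given by its name, has taken for a name from the list of things; names that differ only in an ending like _2 or _b are one class to them, and where a whole thing is asked for, a point or a joint stands for the part that bears it (a point fixed in the world has none). Each returns a list of dicts, best first, with "score" (0 to 1); they miss things now and then, are a little off and sometimes report something else, mostly with a low value. They report only what shows in the picture. A call takes as long as a camera call. They do not tell look-alikes from the thing itself.
- search_frame(camera, name): "at" ([x, y, z] in m, in world coordinates, good to about 4 mm: the middle of the surface that is visible of it).
- tip_of(camera, name): "at" ([x, y, z] in m, in world coordinates, good to about 4 mm: a listed point, or the origin of a listed thing).
The state is a dict: "t": time; "joint_positions": joint angles; "joint_velocities": joint speeds; "tau": joint torques, N m; "ee_pos": TCP position; "tcp_rot": TCP orientation; "wrist_force": force on the tool from outside, world axes, zero at the start; "moment": the same for the moment, N m; "gripper_width": finger opening in m; "grasp_force": force on a finger pad.
Only numpy, scipy, OpenCV 4.12 (cv2) and the standard library are available. Lean on these libraries where they do the work, as an engineer would, in place of code of your own. Each camera call takes 0.05 s, during which the arm holds its last target. There are 200 camera calls.

### The job

The snack class is over, so put the washed tumblers away: stand one tumbler of each colour upright in the middle of the mat of its own colour on the narrow wooden riser, and nest all the others of that colour into it one after another, each fully down with its shoulder on the rim below. Then close each of the two stacks with the lid of its colour, fully home and flat on the top rim. Let go of everything and leave the other things on the table where they are.

Things in the scene. Friction and masses are not known exactly. Their poses are not given: they have to be found in the camera images.
- blue_tumbler1: Large blue stacking tumbler, 100 g, may be absent; 100 mm high, foot 38 mm across. Its top 34 mm is a straight band 66 mm across (mouth 58); below, a shoulder steps in to 54 mm and the body tapers. Nested, its shoulder sits on the lower rim, its foot 34 mm above the lower foot, with 2 mm play. Starts upright. Origin: centre of the foot's underside, z up to the mouth.
- blue_tumbler2: Large blue stacking tumbler, 100 g, may be absent; 100 mm high, foot 38 mm across. Its top 34 mm is a straight band 66 mm across (mouth 58); below, a shoulder steps in to 54 mm and the body tapers. Nested, its shoulder sits on the lower rim, its foot 34 mm above the lower foot, with 2 mm play. Starts upright. Origin: centre of the foot's underside, z up to the mouth.
- blue_tumbler3: Large blue stacking tumbler, 100 g, may be absent; 100 mm high, foot 38 mm across. Its top 34 mm is a straight band 66 mm across (mouth 58); below, a shoulder steps in to 54 mm and the body tapers. Nested, its shoulder sits on the lower rim, its foot 34 mm above the lower foot, with 2 mm play. Starts upright. Origin: centre of the foot's underside, z up to the mouth.
- yellow_tumbler1: Small yellow stacking tumbler, 70 g, may be absent; 84 mm high, foot 31 mm across. Its top 34 mm is a straight band 54 mm across (mouth 47); below, a shoulder steps in to 43 mm and the body tapers. Nested, its shoulder sits on the lower rim, its foot 34 mm above the lower foot, with 2 mm play. Starts upright. Origin: centre of the foot's underside, z up to the mouth.
- yellow_tumbler2: Small yellow stacking tumbler, 70 g, may be absent; 84 mm high, foot 31 mm across. Its top 34 mm is a straight band 54 mm across (mouth 47); below, a shoulder steps in to 43 mm and the body tapers. Nested, its shoulder sits on the lower rim, its foot 34 mm above the lower foot, with 2 mm play. Starts upright. Origin: centre of the foot's underside, z up to the mouth.
- yellow_tumbler3: Small yellow stacking tumbler, 70 g, may be absent; 84 mm high, foot 31 mm across. Its top 34 mm is a straight band 54 mm across (mouth 47); below, a shoulder steps in to 43 mm and the body tapers. Nested, its shoulder sits on the lower rim, its foot 34 mm above the lower foot, with 2 mm play. Starts upright. Origin: centre of the foot's underside, z up to the mouth.
- yellow_tumbler4: Small yellow stacking tumbler, 70 g, may be absent; 84 mm high, foot 31 mm across. Its top 34 mm is a straight band 54 mm across (mouth 47); below, a shoulder steps in to 43 mm and the body tapers. Nested, its shoulder sits on the lower rim, its foot 34 mm above the lower foot, with 2 mm play. Starts upright. Origin: centre of the foot's underside, z up to the mouth.
- blue_lid: Push-in lid for the blue tumblers, darker blue, 45 g: flange 68 mm across at z 12 to 16 mm, below it a tapered plug (54 to 49 mm across), on it a round knob 22 mm across at z 16 to 42 mm. Starts knob up. Origin: centre of the plug's underside, z up. Fully home its origin is 88 mm above the origin of the tumbler it closes.
- yellow_lid: Push-in lid for the yellow tumblers, darker yellow, 35 g: flange 56 mm across at z 12 to 16 mm, below it a tapered plug (43 to 38 mm across), on it a round knob 22 mm across at z 16 to 42 mm. Starts knob up. Origin: centre of the plug's underside, z up. Fully home its origin is 72 mm above the origin of the tumbler it closes.
- blue_riser_top (a point): Middle of the top of the blue riser, a narrow wooden bridge fixed to the table: 60 mm deep (x), 120 mm long (y), 50 mm high, with a flat round blue mat 56 mm across in the middle of its top. The point is the mat's centre, on the surface on which a tumbler stands; z up.
- yellow_riser_top (a point): Middle of the top of the yellow riser, a narrow wooden bridge fixed to the table: 60 mm deep (x), 120 mm long (y), 50 mm high, with a flat round yellow mat 48 mm across in the middle of its top. The point is the mat's centre, on the surface on which a tumbler stands; z up.
- wallet: Dark blue phone wallet lying flat, 85 x 165 x 16 mm. Bystander. Origin: centre of the underside.
- water_bottle: Clear water bottle with a mauve label, 62 mm across, 170 mm high, standing. Bystander. Origin: centre of the underside.
- snack_plate: White foam plate with a ring of corn puffs, 224 mm across, 18 mm high. Bystander. Origin: centre of the underside.
- sweet1: Gold foil-wrapped sweet, 26 mm across and 26 mm high, lying between the tumblers. Bystander. Origin: centre of the underside.
- sweet2: Gold foil-wrapped sweet, 26 mm across and 26 mm high, also lying between the tumblers. Bystander. Origin: centre of the underside.
- marker: Black marker pen lying on the table, 140 mm long (along its x, 16 mm thick). Bystander. Origin: centre of the underside.
- name_card: Folded white paper name card standing like a tent, 130 mm long (along its y), about 50 mm high. Bystander. Origin: centre of the underside.
Things that resemble listed ones, but are neither listed nor needed, are in the scene too. What is shaped like the yellow_tumbler4 but green or pink is not meant.

How it is judged:
By the outcome, as a careful person would: the job done as asked, in the order asked, and still so for the second after the job is handed in, with the robot touching nothing.
Of blue_tumbler1, blue_tumbler2, blue_tumbler3, yellow_tumbler1, yellow_tumbler2, yellow_tumbler3, yellow_tumbler4 only 5 to 7 are there at a start; the rules pass over those that are not, and their reading is None.
At some moment in a run one of blue_lid, yellow_lid may be knocked a few centimetres aside while the robot is not near it.
It also fails if it takes over 210 s, if anything falls off the work surface, if the arm or the gripper's body presses on something with over 40 N, if the wrist force passes 120 N, or if a joint passes its speed limit or range.

## Working session

There is one attempt and no reset: what is moved stays moved. The work goes in short steps, each a Python script; the robot and the scene stay as the last script left them, time stands still between calls to the robot, and variables do not carry over. Pictures are saved under pics/ and viewed, at most 14 in all, crops included, and the job is handed in when it is done.

```bash
ls; mkdir -p pics
python3 - <<'E'
from station import *
import cv2,numpy as np
for c in ["scene","side"]:
    p,d=viewer.read_camera(c); cv2.imwrite(f"pics/{c}1.png",p[:,:,::-1]); np.savez(f"{c}1.npz",p=p,d=d)
    i=viewer.camera_info(c); print(c,i)
    for n in ["blue_tumbler1","yellow_tumbler1","blue_lid","yellow_lid","blue_riser_top","yellow_riser_top","sweet1","water_bottle","name_card"]:
        print(n,[(np.round(r["at"],3).tolist(),round(r["score"],2)) for r in tip_of(c,n)])
print(env.sense())
print(viewer.camera_info("wrist"))
E
```

```text
pics
scene {'intrinsics': array([[383.71902086,   0.        , 279.39604846],
       [  0.        , 383.71902086, 206.06239897],
       [  0.        ,   0.        ,   1.        ]]), 'eye': array([0.90921079, 0.64167248, 0.67943079]), 'rotation': array([[-0.8368203 , -0.34413378,  0.42579777],
       [ 0.54747684, -0.52735879,  0.6497398 ],
       [ 0.00095078,  0.77682987,  0.62970981]])}
blue_tumbler1 [([0.691, 0.078, 0.004], 0.74), ([0.46, 0.063, -0.006], 0.72)]
yellow_tumbler1 [([0.643, 0.199, 0.001], 0.94), ([0.662, -0.09, 0.004], 0.92), ([0.344, 0.101, 0.005], 0.9), ([0.461, -0.096, -0.0], 0.89), ([0.561, 0.006, 0.0], 0.68)]
blue_lid [([0.47, 0.235, 0.0], 0.89), ([0.563, 0.006, -0.003], 0.54)]
yellow_lid []
blue_riser_top [([0.516, -0.385, 0.051], 0.61)]
yellow_riser_top [([0.511, 0.413, 0.046], 0.89), ([0.273, 0.395, 0.001], 0.36), ([0.457, 0.064, -0.004], 0.17)]
sweet1 [([0.548, -0.142, -0.001], 0.59)]
water_bottle [([0.319, 0.204, -0.001], 0.91)]
name_card [([0.753, 0.267, 0.002], 0.82)]
side {'intrinsics': array([[438.42596144,   0.        , 283.98818202],
       [  0.       
[... 1638 characters left out ...]
st_force': array([ 0.37878417, -0.30283648, -0.161717  ]), 'moment': array([ 0.00660708,  0.02430834, -0.02166634]), 'grasp_force': 0.0, 'gripper_width': 0.09182798921860758}
{'intrinsics': array([[325.1922621 ,   0.        , 281.70477783],
       [  0.        , 325.1922621 , 208.93712987],
       [  0.        ,   0.        ,   1.        ]]), 'T_tool_cam': array([[-5.90324080e-04,  9.58957901e-01,  2.83547871e-01,
         8.08381909e-02],
       [ 9.99999410e-01,  3.07541667e-04,  1.04181428e-03,
         8.50737175e-04],
       [ 9.11853250e-04,  2.83548318e-01, -9.58957517e-01,
        -1.93202948e-01],
       [ 0.00000000e+00,  0.00000000e+00,  0.00000000e+00,
         1.00000000e+00]])}
```

View pics/scene1.png

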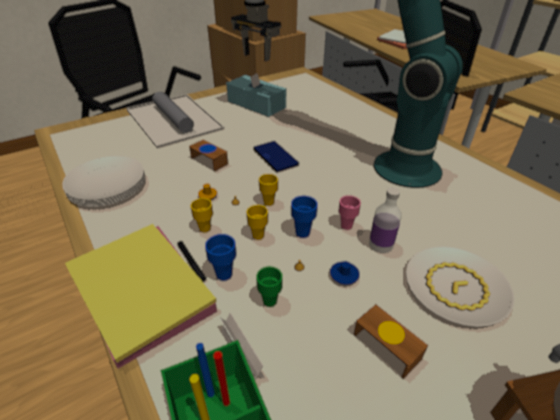

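View pics/side1.png

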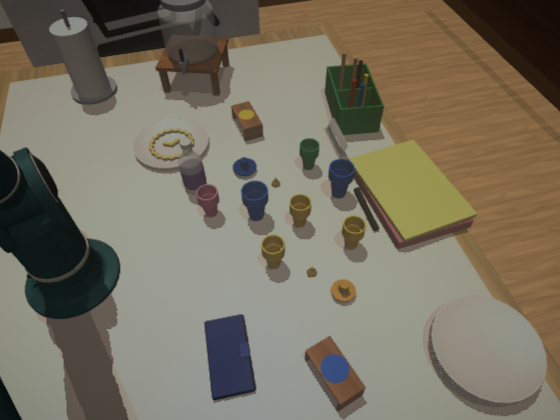

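The scene has blue tumblers at (0.69, 0.08) and (0.46, 0.06), and yellow ones at (0.56, 0.01), (0.46, -0.095) and (0.66, -0.09). The blue lid is at (0.47, 0.24), pixel 345,272 in the scene view. The yellow lid is at (0.60, -0.21), pixel 343,291 in the side view. Green and pink are decoys. Next I'll write the helpers and look from the wrist over the blue riser.

```bash
cat > h.py <<'E'
from station import *
import cv2,numpy as np
from scipy.optimize import least_squares
R0=np.array([[1,0,0],[0,-1,0],[0,0,-1.]]); R=R0
def cloud():
    s=env.sense(); p,d=viewer.read_camera("wrist"); i=viewer.camera_info("wrist"); K=i["intrinsics"]
    v,u=np.mgrid[:420,:560]; x=(u-K[0,2])/K[0,0]; y=(v-K[1,2])/K[1,1]; th=np.hypot(x,y)
    k=np.tan(np.minimum(th,1.4))/np.maximum(th,1e-6)
    pc=np.stack([x*k*d,-y*k*d,-d,np.ones_like(d)],-1)
    T=np.eye(4); T[:3,:3]=s["tcp_rot"]; T[:3,3]=s["ee_pos"]
    w=(pc@(T@i["T_tool_cam"]).T)[...,:3]; w[d<=0]=np.nan
    return p,w
def look(xy,top,save=None,dz=0.09):
    env.reach([xy[0],xy[1],top+dz],R); env.pause(0.2)
    p,w=cloud()
    if save: cv2.imwrite(f"pics/{save}.png",p[:,:,::-1])
    return p,w
def near(w,xy,r,z0,z1):
    return (np.hypot(w[...,0]-xy[0],w[...,1]-xy[1])<r)&(w[...,2]>z0)&(w[...,2]<z1)
def ring(w,xy,top,r):
    """rim circle of mean radius r at height top -> cx,cy,z"""
    q=w[near(w,xy,r+.03,top-.012,top+.012)]
    zt=np.percentile(q[:,2],85); q=q[q[:,2]>zt-.004]
    f=least_squares(lambda c:np.hypot(q[:,0]-c[0],q[:,1]-c[1])-r,xy,loss="soft_l1",f_scale=.002)
    print("ring",f.x.round(4),"z",zt.round(4),"n",len(q),"rms",np.sqrt(np.mean(f.fun**2)).round(4)); return f.x
def say(t=""):
    s=env.sense(); print(t,"t",round(s["t"],1),"ee",s["ee_pos"].round(4),"F",s["wrist_force"].round(1),"w",round(s["gripper_width"],4),"gf",round(s["grasp_force"],1)); return s
E
python3 - <<'E'
from h import *
for n,Rt in dict(x=R0,xm=np.diag([-1,1,-1.]),y=np.array([[0,1,0],[1,0,0],[0,0,-1.]]),ym=np.array([[0,-1,0],[-1,0,0],[0,0,-1.]])).items():
    print(n,[ [solver.inverse_kinematics([x,y,z],Rt) is not None for z in(.02,.2,.32)] for x,y in [(.513,-.385),(.513,.412),(.692,.08),(.46,.063),(.561,.008),(.462,-.095),(.663,-.089),(.467,.237),(.602,-.209)]])
p,w=look((.513,-.385),.05,"w1",dz=.15); np.savez("w1",p=p,w=w); say()
E
```

```text
x [[True, True, True], [True, True, True], [True, True, True], [True, True, True], [True, True, True], [True, True, True], [True, True, True], [True, True, True], [True, True, True]]
xm [[True, True, True], [True, True, True], [True, True, True], [True, True, True], [True, True, True], [True, True, True], [True, True, True], [True, True, True], [True, True, True]]
y [[True, True, True], [True, True, True], [True, True, True], [True, True, True], [True, True, True], [True, True, True], [True, True, True], [True, True, True], [True, True, True]]
ym [[True, True, True], [True, True, True], [True, True, True], [True, True, True], [True, True, True], [True, True, False], [True, True, True], [True, True, True], [True, True, True]]
 t 2.8 ee [ 0.5123 -0.3859  0.2   ] F [ 0.4 -0.5 -0.4] w 0.0917 gf 0.0
```

View pics/w1.png

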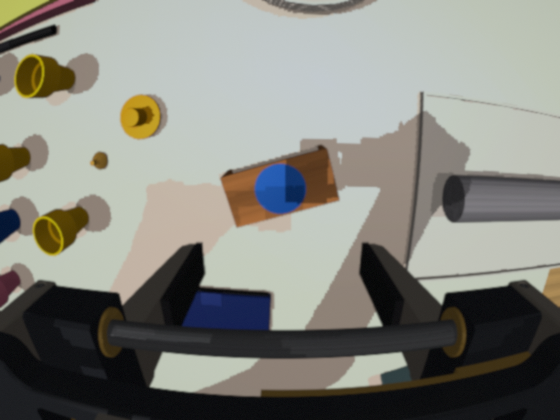

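The blue mat shows at pixel (280, 188), clean of obstacles. I'll measure it, then pick and place the first blue tumbler.

```bash
cat >> h.py <<'E'
def disc(p,w,xy,z,r,lo,hi):
    """centre of coloured disc near height z (outline circle)"""
    h=cv2.cvtColor(p,cv2.COLOR_RGB2HSV); m=cv2.inRange(h,lo,hi)>0
    m&=near(w,xy,r+.03,z-.02,z+.02)
    n,l,st,c=cv2.connectedComponentsWithStats(m.astype(np.uint8)); k=1+np.argmax(st[1:,4]); m=l==k
    q=w[m]; c,rr=cv2.minEnclosingCircle(q[:,:2].astype(np.float32))
    print("disc",np.round(c,4),"r",round(rr,4),"mean",q.mean(0).round(4),"n",len(q)); return q[:,:2].mean(0)
def pick(c,z,squeeze=15,up=.30):
    env.movel([c[0],c[1],z],rate=.15); say("at"); effector.grasp(squeeze); s=say("held")
    env.movel([c[0],c[1],up],rate=.25); say("up"); return s
def place(c,z,up=.32):
    env.reach([c[0],c[1],z+.06],R); env.pause(.3)
    env.movel([c[0],c[1],z],rate=.05); env.pause(.2); say("down")
    effector.release(); say("rel"); env.movel([c[0],c[1],up],rate=.25)
E
python3 - <<'E'
from h import *
f=np.load("w1.npz"); p,w=f["p"],f["w"]
m=disc(p,w,(.513,-.385),.05,.028,(100,120,60),(130,255,255))
np.save("bm.npy",m)
env.movel([.513,-.385,.3],rate=.3)
p,w=look((.46,.063),.1,"w2",dz=.1); c=ring(w,(.46,.063),.1,.031); say()
pick(c,.067)
E
```

```text
disc [ 0.5143 -0.3845] r 0.0274 mean [ 0.5147 -0.3846  0.05  ] n 1917
ring [0.4608 0.0639] z 0.1002 n 940 rms 0.0013
 t 5.2 ee [0.4603 0.0625 0.2   ] F [ 0.   0.4 -0.2] w 0.0918 gf 0.0
at t 6.2 ee [0.4614 0.064  0.0676] F [-0.6  0.   0.2] w 0.092 gf 0.0
held t 6.7 ee [0.4611 0.0639 0.0674] F [-0.3 -0.4  3.1] w 0.0649 gf 15.0
up t 7.8 ee [0.4598 0.0637 0.2986] F [ 0.3 -0.4 -0.7] w 0.0645 gf 15.0
```

View pics/w2.png

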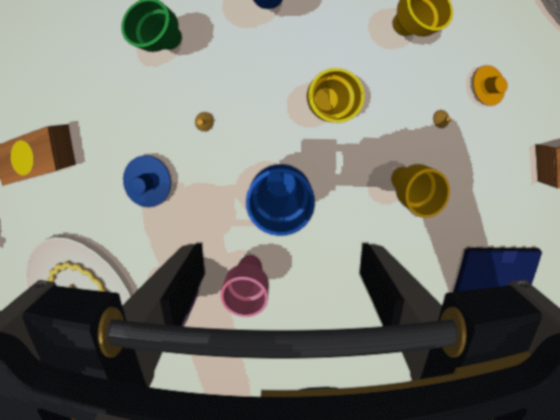

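The view shows the blue tumbler centred at pixel (280, 200), and it is now held at 65 mm width. Next: place it, then check the stack's rim before nesting the second.

Run:
```python
from h import *
m=np.load("bm.npy")
place(m,.0674+.0505)
p,w=look(m,.15,dz=.1); c=ring(w,m,.15,.031); np.save("bs.npy",c); print(m)
env.movel([m[0],m[1],.32],rate=.3)
p,w=look((.692,.08),.1,dz=.1); c2=ring(w,(.692,.08),.1,.031)
pick(c2,.067)
```

```text
down t 11.4 ee [ 0.5149 -0.3847  0.1182] F [-0.1 -0.5 -0.6] w 0.0648 gf 15.0
rel t 12.0 ee [ 0.5147 -0.3846  0.1179] F [-0.7 -0.7 -0.1] w 0.0919 gf 0.0
ring [ 0.5146 -0.3846] z 0.1501 n 924 rms 0.0013
[ 0.51473309 -0.38459462]
ring [0.6942 0.0786] z 0.1002 n 925 rms 0.0013
at t 17.1 ee [0.6951 0.0789 0.0682] F [-1.1 -0.3  1.5] w 0.0922 gf 0.0
held t 17.6 ee [0.6945 0.0787 0.0675] F [0.5 0.5 2.2] w 0.0645 gf 15.0
up t 18.7 ee [0.6933 0.0784 0.298 ] F [ 0.6 -0.1 -2.1] w 0.0647 gf 15.0
```

```bash
sed -i 's/def place(c,z,up=.32):/def place(c,z,up=.36):/; s/z+.06\],R/z+.11],R/' h.py
python3 - <<'E'
from h import *
b=np.load("bs.npy")
place(b,.0675+.0842)
p,w=look(b,.184,"w3",dz=.1); c=ring(w,b,.184,.031); np.save("bs.npy",c)
env.movel([b[0],b[1],.34],rate=.3)
p,w=look((.513,.412),.05,"w4",dz=.15); np.savez("w4",p=p,w=w)
m=disc(p,w,(.513,.412),.05,.024,(22,120,60),(36,255,255)); np.save("ym.npy",m)
a=cv2.imread("pics/w3.png"); d=cv2.imread("pics/w4.png"); cv2.imwrite("pics/w34.png",cv2.resize(np.hstack([a,d]),(800,300)))
E
```

```text
down t 23.3 ee [ 0.5146 -0.3846  0.1518] F [ 0.1  0.1 -0.9] w 0.0646 gf 15.0
rel t 23.9 ee [ 0.5146 -0.3846  0.1517] F [ 0.1 -0.5 -0.7] w 0.0919 gf 0.0
ring [ 0.5144 -0.3847] z 0.1842 n 917 rms 0.0013
disc [0.5133 0.4146] r 0.0243 mean [0.5134 0.4148 0.05  ] n 1473
```

View pics/w34.png

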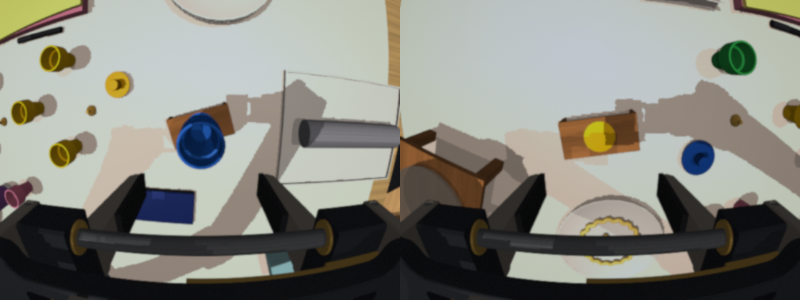

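Blue is nested (left half, 200,140). The yellow mat is clear (598,136), with a stool to the left whose clearance I'll check from the depth. Now the yellow tumblers.

Run:
```python
from h import *
m=np.load("ym.npy"); w=np.load("w4.npz")["w"].reshape(-1,3); q=w[(w[:,2]>.1)&(w[:,1]>.45)&(w[:,2]<.19)]
if len(q): print("stool min dist dx,dy",q.min(0),q.max(0),np.hypot(q[:,0]-m[0],q[:,1]-m[1]).min())
env.movel([m[0],m[1],.32],rate=.3)
g=.051
for i,xy in enumerate([(.561,.008),(.663,-.089),(.462,-.095)]):
    p,w=look(xy,.084,dz=.1); c=ring(w,xy,.084,.02525)
    s=pick(c,g,12)
    if not .05<s["gripper_width"]<.057: print("BAD"); break
    place(m,s["ee_pos"][2]+.0505+.034*i,up=.36)
    p,w=look(m,.134+.034*i,f"y{i}",dz=.1); m=ring(w,m,.134+.034*i,.02525); np.save("ys.npy",m)
    env.movel([m[0],m[1],.36],rate=.3)
env.reach([.5,.1,.4],R); say()
for c in ["scene","side"]:
    p,d=viewer.read_camera(c); cv2.imwrite(f"pics/{c}2.png",p[:,:,::-1])
    for n in ["blue_lid","yellow_lid"]: print(n,[(np.round(r["at"],3).tolist(),round(r["score"],2)) for r in tip_of(c,n)])
```

```text
stool min dist dx,dy [0.40870636 0.59020107 0.10000019] [0.52649424 0.78450648 0.18999763] 0.18420390323140254
ring [0.5626 0.0101] z 0.084 n 660 rms 0.0011
at t 32.4 ee [0.5634 0.0103 0.0518] F [0.5 0.2 0.1] w 0.0917 gf 0.0
held t 33.1 ee [0.5627 0.0101 0.0511] F [0.6 0.  1.4] w 0.0527 gf 12.0
up t 34.2 ee [0.5617 0.0099 0.2986] F [ 0.1  0.7 -1. ] w 0.0529 gf 12.0
down t 38.6 ee [0.5134 0.4149 0.1017] F [ 0.3 -0.1 -0.7] w 0.0529 gf 12.0
rel t 39.3 ee [0.5134 0.4148 0.1016] F [-0.3  0.5  0.8] w 0.0914 gf 0.0
ring [0.5135 0.4149] z 0.1341 n 648 rms 0.0011
ring [ 0.6656 -0.0895] z 0.0841 n 679 rms 0.0012
at t 45.2 ee [ 0.6664 -0.0894  0.0521] F [-0.4 -0.1  0.8] w 0.0916 gf 0.0
held t 45.8 ee [ 0.6657 -0.0895  0.0511] F [ 0.2 -0.3  1.3] w 0.0536 gf 12.0
up t 47.0 ee [ 0.6648 -0.0897  0.2983] F [ 0.4  1.  -1.5] w 0.0538 gf 12.0
down t 51.8 ee [0.5135 0.4149 0.1357] F [-0.3 -0.5 -0.6] w 0.0538 gf 12.0
rel t 52.5 ee [0.5135 0.4149 0.1356] F [ 0.1  0.3 -0.3] w 0.0918 gf 0.0
ring [0.5135 0.4147] z 0.1681 n 647 rms 0.0011
ring [ 0.4671 -0.092 ] z 0.0841 n 672 rms 0.0012
at t 57.9 ee [ 0.4677 -0.0919  0.0516] F [0.4 0.5 0.2] w 0.0923 gf 0.0
held t 58.6 ee [ 0.4672 -0.092   0.0511] F [-1.2  0.1  1.6] w 0.0527 gf 12.0
up t 59.8 ee [ 0.4661 -0.092   0.2988] F [-0.4 -0.7 -1.4] w 0.0529 gf 12.0
down t 64.5 ee [0.5135 0.4148 0.1697] F [-0.  -0.5 -0.8] w 0.0528 gf 12.0
rel t 65.2 ee [0.5135 0.4147 0.1696] F [0.3 1.1 0.3] w 0.0921 gf 0.0
ring [0.5136 0.4146] z 0.2022 n 656 rms 0.0012
 t 68.2 ee [0.4999 0.1007 0.3998] F [ 0.3  0.  -0.1] w 0.0921 gf 0.0
blue_lid [([0.469, 0.235, 0.002], 0.72), ([0.515, -0.385, 0.046], 0.63)]
yellow_lid [([0.602, -0.214, -0.001], 0.75), ([0.466, 0.234, 0.001], 0.62)]
blue_lid [([0.464, 0.236, -0.003], 0.67)]
yellow_lid [([0.603, -0.209, 0.004], 0.85)]
```

View pics/scene2.png

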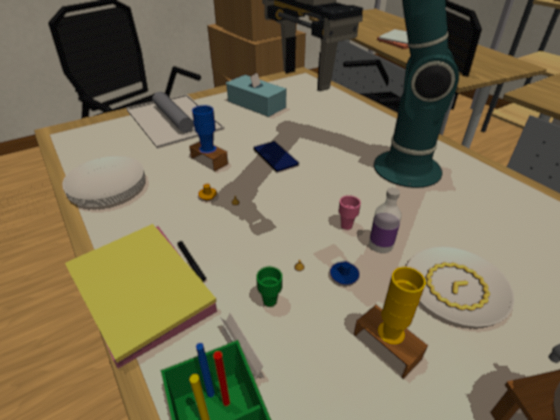

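Both stacks stand: blue at pixel (204,130), yellow at (402,300). The lids haven't moved. Now the lids.

```bash
cat >> h.py <<'E'
def knob(w,xy,z=.042):
    q=w[near(w,xy,.06,z-.008,z+.006)]; c,r=cv2.minEnclosingCircle(q[:,:2].astype(np.float32))
    print("knob",np.round(c,4),"r",round(r,4),"mean",q.mean(0).round(4),"zmax",q[:,2].max().round(4),"n",len(q)); return np.array(c),r
def lid(xy,dest,base):
    p,w=look(xy,.042,dz=.12); c,r=knob(w,xy)
    if not .008<r<.014: return print("BAD knob")
    s=pick(c,.0195,15,.3)
    if not .018<s["gripper_width"]<.026: return print("BAD grip")
    place(dest,s["ee_pos"][2]+base+.0003,.40)
    p,w=look(dest,base+.042,f"lid{base}",dz=.12); knob(w,dest,base+.042)
    q=w[near(w,dest,.036,base+.008,base+.022)]; A=np.c_[q[:,:2]-dest,np.ones(len(q))]; q=q; print("flange z pct",np.percentile(q[:,2],[5,50,95]).round(4),"plane",np.linalg.lstsq(A,q[:,2],rcond=None)[0].round(4))
    env.movel([dest[0],dest[1],.42],rate=.3)
E
python3 - <<'E'
from h import *
env.reach([.467,.2,.35],R)
lid((.467,.235),np.load("bs.npy"),.172)
say()
E
```

```text
knob [0.4664 0.2337] r 0.0111 mean [0.4673 0.2338 0.0413] zmax 0.0432 n 388
at t 71.2 ee [0.4669 0.2342 0.0202] F [0.2 0.1 0.6] w 0.0921 gf 0.0
held t 72.5 ee [0.4664 0.2337 0.0195] F [-0.1 -0.5  0.1] w 0.0006 gf 0.0
up t 73.8 ee [0.4658 0.2331 0.2988] F [ 1.1  0.2 -0.1] w 0.0002 gf 0.0
BAD grip
 t 73.8 ee [0.4658 0.2331 0.2988] F [ 1.1  0.2 -0.1] w 0.0002 gf 0.0
```

Run:
```python
from h import *
effector.release()
p,w=look((.467,.235),.042,"w5",dz=.2)
h=cv2.cvtColor(p,cv2.COLOR_RGB2HSV); say()
```

```text
t 75.8 ee [0.4678 0.2356 0.2436] F [-0.2  0.1 -0.3] w 0.092 gf 0.0
```

View pics/w5.png

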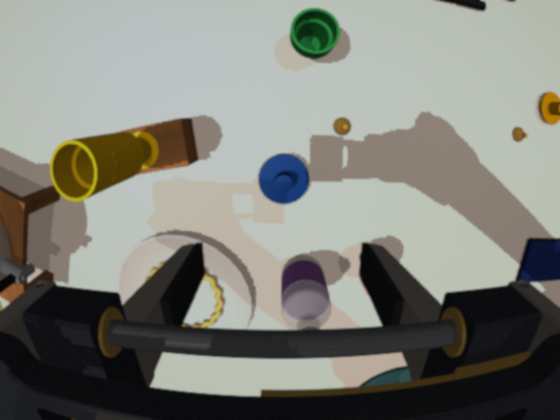

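The blue lid is upright at pixel (284,178) and the grip closed on air, so it was probably knocked in between. I'll re-measure and retry.

Run:
```python
from h import *
lid((.467,.235),np.load("bs.npy"),.172)
say()
```

```text
knob [0.4665 0.2339] r 0.0111 mean [0.4672 0.2339 0.0413] zmax 0.0433 n 386
at t 77.5 ee [0.467  0.2344 0.0202] F [ 0.3  0.8 -1.2] w 0.0919 gf 0.0
held t 78.9 ee [0.4664 0.2339 0.0195] F [-0.5 -0.8 -0.4] w 0.0005 gf 0.0
up t 80.2 ee [0.4658 0.2333 0.2988] F [-0.4  0.4 -0. ] w 0.0007 gf 0.0
BAD grip
 t 80.2 ee [0.4658 0.2333 0.2988] F [-0.4  0.4 -0. ] w 0.0007 gf 0.0
```

Run:
```python
from h import *
effector.release()
c=(.4665,.2339)
env.movel([*c,.0195],rate=.15); env.pause(.2)
ims=[]
def shot():
    for n in("scene","side"):
        a=viewer.read_camera(n)[0][:,:,::-1]
        u,v={"scene":(345,270),"side":(245,165)}[n]
        ims.append(cv2.resize(a[v-60:v+40,u-65:u+65],(390,300)))
shot(); effector.grasp(5); say(); shot(); effector.release()
cv2.imwrite("pics/k1.png",np.vstack([np.hstack(ims[:2]),np.hstack(ims[2:])]))
env.movel([*c,.2],rate=.2)
```

```text
t 85.2 ee [0.4665 0.2339 0.0195] F [0.1 0.6 0.2] w 0.0003 gf 0.0
```

View pics/k1.png

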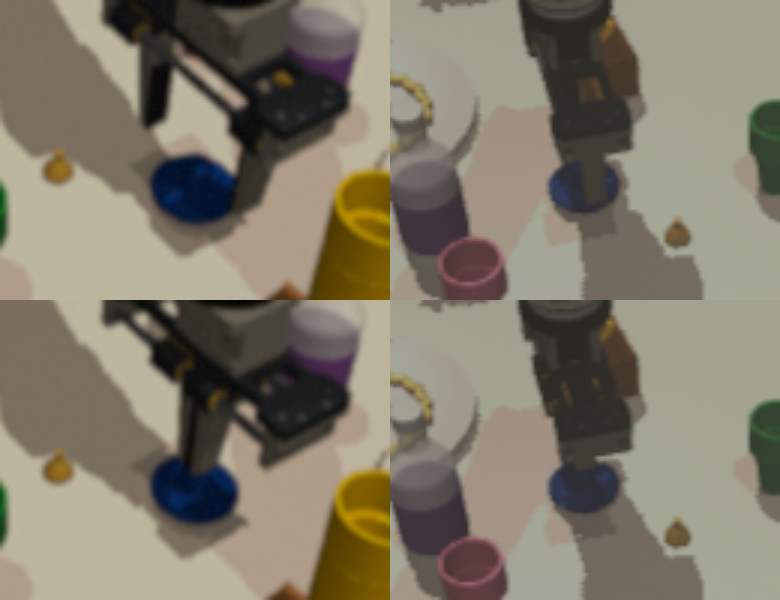

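Run:
```python
from h import *
p,w=look((.467,.235),.042,dz=.15)
q=w[near(w,(.467,.235),.07,.006,.08)]
for lo in np.arange(.006,.06,.006):
    a=q[(q[:,2]>=lo)&(q[:,2]<lo+.006)]
    if len(a): print(lo.round(3),len(a),a.min(0).round(4),a.max(0).round(4))
v,u=np.where(near(w,(.467,.235),.05,.006,.08)); v,u=int(v.mean()),int(u.mean()); print(u,v)
a=cv2.resize(p[v-45:v+45,u-60:u+60,::-1],(480,360),interpolation=0); b=viewer.read_camera("scene")[0][235:305,300:390,::-1]
cv2.imwrite("pics/k2.png",np.hstack([a,cv2.resize(b,(320,360))])*1)
```

```text
0.006 1 [0.4975 0.223  0.0113] [0.4975 0.223  0.0113]
0.012 2184 [0.4331 0.2006 0.013 ] [0.4992 0.2674 0.018 ]
0.018 17 [0.4715 0.2254 0.0181] [0.4762 0.2437 0.0238]
0.024 16 [0.4693 0.2233 0.0245] [0.4764 0.2435 0.0299]
0.03 19 [0.4687 0.2246 0.0304] [0.4765 0.2446 0.0356]
0.036 227 [0.4561 0.2236 0.0368] [0.4766 0.2444 0.042 ]
0.042 88 [0.4577 0.2237 0.042 ] [0.4768 0.2433 0.0437]
282 185
```

View pics/k2.png

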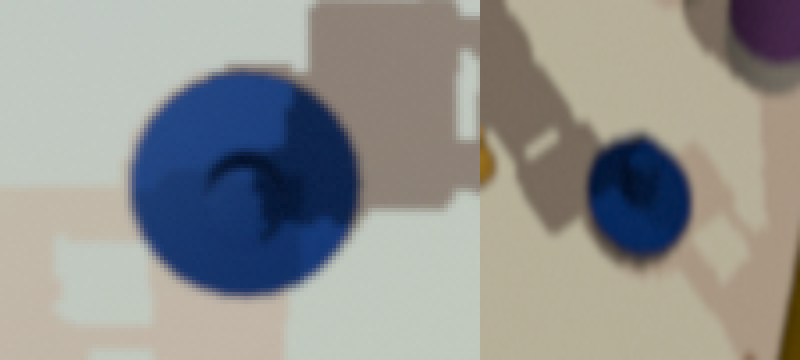

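The knob is upright at (0.467, 0.234), yet the fingers shut with no contact, so the tips seem to be higher than assumed. I'll probe a free patch of table gently with the shut fingers.

Run:
```python
from h import *
env.movel([.467,.234,.3],rate=.3)
env.reach([.5,0,.06],R); effector.grasp(5); env.pause(.2); f0=env.sense()["wrist_force"][2]
z=.026
while z>-.006:
    env.movel([.5,0,z],rate=.05); env.pause(.1); f=env.sense()["wrist_force"][2]-f0
    if f>4: break
    z-=.002
say(f"touch z {z:.3f} f {f:.1f}")
if z>=-.006: 
    p,d=viewer.read_camera("side"); i=viewer.camera_info("side"); K=i["intrinsics"]
    cv2.imwrite("pics/k3.png",cv2.resize(p[100:300,200:400,::-1],(600,600)))
env.movel([.5,0,.2],rate=.2); effector.release()
```

```text
touch z -0.006 f -1.1 t 97.8 ee [ 0.5    0.    -0.004] F [ 0.4 -0.2 -0.8] w 0.0006 gf 0.0
```

Run:
```python
from h import *
env.movel([.5,0,.02],rate=.2); effector.grasp(5); env.movel([.5,0,-.005],rate=.1); env.pause(.2); f0=env.sense()["wrist_force"][2]
z=-.006
while z>-.04:
    env.movel([.5,0,z],rate=.05); env.pause(.1); f=env.sense()["wrist_force"][2]-f0
    if f>4: break
    z-=.001
say(f"touch z {z:.3f} f {f:.1f}")
p,d=viewer.read_camera("side"); cv2.imwrite("pics/k3.png",cv2.resize(p[100:300,200:400,::-1],(600,600)))
env.movel([.5,0,.1],rate=.2); effector.release()
```

```text
touch z -0.024 f 12.6 t 110.0 ee [ 0.5001  0.     -0.023 ] F [-3.6 -1.1 12.5] w 0.0004 gf 6.3
```

View pics/k3.png

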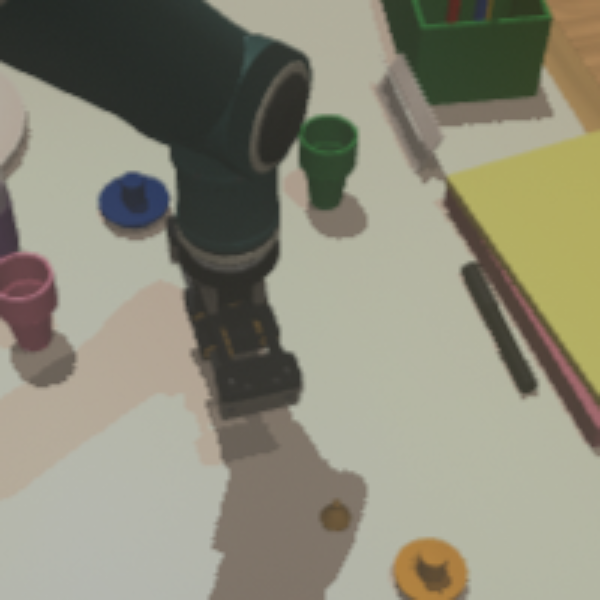

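The true tips are about 23 mm above the stated TCP. So the lid grasp goes to TCP z = -4 mm, which puts the tips at 18.5 mm, just above the flange.

```bash
sed -i 's/pick(c,.0195,15,.3)/pick(c,-.004,15,.3)/' h.py
python3 - <<'E'
from h import *
env.reach([.467,.2,.3],R)
lid((.467,.235),np.load("bs.npy"),.172)
say()
E
```

```text
knob [0.4665 0.2339] r 0.0111 mean [0.4672 0.2339 0.0412] zmax 0.0435 n 386
at t 115.4 ee [ 0.467   0.2343 -0.0032] F [-0.1  0.2  1.1] w 0.0922 gf 0.0
held t 116.4 ee [ 0.4664  0.2339 -0.004 ] F [-0.7 -1.1 -0.5] w 0.0217 gf 15.0
up t 117.8 ee [0.4658 0.2333 0.2988] F [-0.2  0.3 -0.7] w 0.0214 gf 15.0
down t 122.9 ee [ 0.5144 -0.3848  0.1684] F [-0.7  0.3  0.1] w 0.0217 gf 15.0
rel t 124.0 ee [ 0.5143 -0.3847  0.1683] F [ 0.8 -0.6  0.6] w 0.0917 gf 0.0
knob [ 0.5143 -0.3849] r 0.0112 mean [ 0.5152 -0.3847  0.2132] zmax 0.2155 n 385
flange z pct [0.1863 0.1876 0.1889] plane [0.0051 0.0021 0.1876]
 t 126.1 ee [ 0.5151 -0.3845  0.4221] F [-0.2 -0.2 -0.8] w 0.092 gf 0.0
```

Blue lid home: flange at 187.6 mm against 188 nominal, and flat. Now yellow.

Run:
```python
from h import *
lid((.602,-.211),np.load("ys.npy"),.19)
say(); env.reach([.45,0,.4],R)
for c in ["scene","side"]:
    p,d=viewer.read_camera(c); cv2.imwrite(f"pics/{c}3.png",p[:,:,::-1])
a=np.hstack([cv2.imread("pics/scene3.png"),cv2.imread("pics/side3.png")]); cv2.imwrite("pics/fin.png",cv2.resize(a,(800,300)))
```

```text
knob [ 0.6002 -0.2122] r 0.0111 mean [ 0.6009 -0.212   0.0413] zmax 0.0437 n 385
at t 128.8 ee [ 0.6011 -0.2123 -0.0029] F [-0.5 -0.4 -0. ] w 0.0917 gf 0.0
held t 129.9 ee [ 0.6002 -0.2122 -0.004 ] F [-0.4 -0.3 -0.8] w 0.0216 gf 15.0
up t 131.3 ee [ 0.5995 -0.2122  0.2986] F [ 0.  -0.9 -0.5] w 0.0214 gf 15.0
down t 136.4 ee [0.5136 0.4147 0.1864] F [-0.1 -0.9  0. ] w 0.0214 gf 15.0
rel t 137.5 ee [0.5136 0.4146 0.1863] F [-0.1 -0.2 -0.5] w 0.0922 gf 0.0
knob [0.5136 0.4149] r 0.0113 mean [0.5144 0.4145 0.2312] zmax 0.2339 n 388
flange z pct [0.2044 0.2057 0.207 ] plane [0.0067 0.0025 0.2057]
 t 139.4 ee [0.5133 0.4156 0.4225] F [ 0.5 -0.5 -0.7] w 0.092 gf 0.0
```

View pics/fin.png

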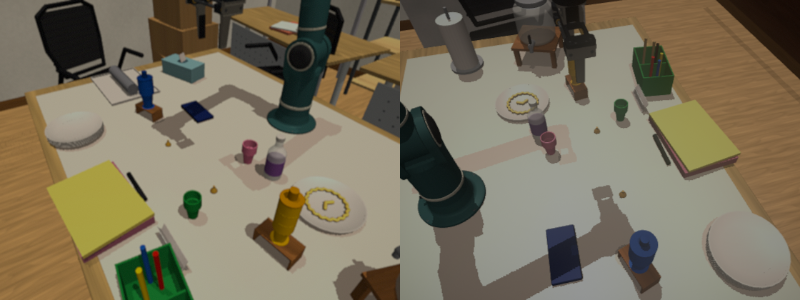

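Both stacks are lidded (blue at 146,90, yellow at 290,210 in the left half), and the bystanders are where they were. Handing in.

```bash
python3 -c "
from station import *
print(workorder.finish_job())"
```

```text
the job is handed in; nothing more can be done
None
```

The job is handed in: two blue and three yellow tumblers (all I could find) are nested on their own mats, each stack is closed with its lid flat within 0.5 mm of fully home, and the arm is clear of everything.

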